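# Weigh the filings canister of the grinder

## Task

Take the closed filings canister by its top handle off the stand under the grinder's chute and set it down in the middle of the pan of the spring scale beside it. Keep it upright all the way, lower it gently - feel its weight pass to the sprung pan, do not drop it and do not push the pan down to its stop - and leave it standing there free. Leave the other things on the table where they are.

Things in the scene. Friction and masses are not known exactly. Their poses are not given: they have to be found in the camera images.
- canister: Closed upright steel canister, 76 mm diameter (lid rim 80), 99 mm tall without its rigid arch handle. Weight unknown, 4 to 9 N, centre of mass on its axis about 50 mm up. Origin: centre of its underside, z up. It stands loose in the stand's cup, its x axis within 7 degrees of the grinder's x axis.
- grip (a point): Middle of the canister's handle: a straight wooden bar along the canister's x axis, 76 mm long, 14 mm wide (y), 12 mm high, 140 mm above the canister's underside, on thin steel legs (8 mm) at x = -35 and +35 mm; 35 mm free under the bar. Axes as the canister.
- grinder: Fixed hand-cranked grinding wheel on a dark wooden plinth (420 x 150 mm, 20 high), canister stand at its near end. Origin: on the table under the axis of the stand's cup; x points from the stand to the grey stone wheel (180 mm diameter, centre x 200, z 300 mm), roughly away from the robot; the crank reaches y 182 mm.
- stand_floor (a point): Centre of the floor of the stand's steel cup, where the canister stands at first, 75 mm above the table. Cup 94 mm outside, 84 inside, its rim 10 mm above the floor: lift straight up more than 10 mm before moving sideways.
- chute_edge (a point): Middle of the lower front edge of the sheet steel chute, 50 mm wide (y), that fills grinder x -8 to 107 mm, z 265 to 315 mm. It overhangs the far half of the canister, 44 mm above the bar's top: an upright gripper does not fit, one leaning back to the grinder's -x side by 30 to 45 degrees, gripping the near half of the bar, does.
- scale: Fixed spring scale: grey housing 160 x 160 x 46 mm with a blank dial on its -x side and a round flat aluminium pan above. Origin: on the table under the pan's centre.
- pan_axis (a point): Fixed point of the scale on the pan's vertical axis, 78 mm above the table: the lowest height of the empty pan's upper face. The pan (130 mm diameter, 6 mm thick, flat) rides on a height collar that is set differently each time: its empty face lies 0 to 50 mm above this point, how much is not measured, so find it by touch.
- pan (a joint): How far the pan is pressed down, m: 0 empty, 0.0145 on its stop (wherever the collar is set). The spring gives 1 N per mm, lightly damped, so the canister comes to rest 4 to 9 mm down; let go too soon it swings further.
- bell_weight: Bystander: brass weight shaped like a bell, 60 mm diameter, 66 mm tall, on the table in front of the scale. Origin: centre of underside.
- mallet: Bystander: mallet lying along its x axis, wooden stick 150 mm, bone head 70 x 40 mm at +x. Origin: under its middle.
- caliper: Bystander: steel caliper lying flat along x, 200 mm. Origin: under its middle.
- casting: Bystander: coarse bronze key casting lying flat, 200 x 62 x 21 mm. Origin: centre of underside.
- file: Bystander: flat file lying along x with wooden handle, 220 mm. Origin: under its middle.

How it is judged:
By the outcome, as a careful person would: the job done as asked, in the order asked, and still so for the second after the job is handed in, with the robot touching nothing.
It also fails if it takes over 51 s, if anything falls off the work surface, if the arm or the gripper's body presses on something with over 40 N, if the wrist force passes 120 N, or if a joint passes its speed limit or range.

## Robot

A 7-joint arm with a two-finger parallel gripper is mounted at the origin on the work surface. World frame = base frame: x ahead of the robot, y to its left, z up, the work surface at z = 0. Lengths are in m, angles in degrees, forces in N, time in s.
With the tool pointing down it reaches from about 0.425 to 0.875 m from the base axis. Payload 4.7 kg.
Tool frame: the origin (TCP) lies at the very end of the fingers, on their centre line; the grasp point (between the pads) lies 19 mm behind it (pinch_z is the distance from the TCP to the grasp point, in m); z points along the fingers, y is the direction in which the jaws open and shut (so a half turn about z gives the same grasp; the last joint's range is limited). The gripper opens to 87 mm and grips with 3 to 60 N. Pads are 19 mm wide; open, the fingers measure 117 mm over their backs; the gripper's body (75 mm by 190 mm) begins 51 mm behind the grasp point.
Start: joints at [75.579, 18.392, -4.016, 83.108, 1.295, 78.541, -3.26], TCP at [0.171, -0.627, 0.223] pointing down, gripper open.
Joint ranges: [-163.93, 163.93], [-17.29, 119.83], [-79.2, 71.16], [3.27, 140.29], [-89.18, 269.18], [5.43, 117.66], [-154.24, 154.24]. Speed limits (degrees/s): [147.25, 147.25, 180, 180, 180, 180, 180].

## Interface

Orientations are given as [roll, pitch, yaw] about the fixed x, y, z axes, in that order (R = Rz(yaw) Ry(pitch) Rx(roll)).
In Python, from cell import get_obs, read_camera, camera_params, sign_off, pinch_z gives the robot as it stands.
- The arm moves only by the shell command python3 -m handwheel 'ROWS' [FORCE]. ROWS is JSON, a list of rows, each a list of 5 numbers: the finger opening in m, from 0 to 0.087, then the shift along the tool's x, y, z in m, then the turn about the tool's z in rad. In form: [[jaw, tx, ty, tz, twist], ...]. A call has 1 to 20 rows; each row is the pose to reach, as a shift and turn from the pose commanded when the call began, along the tool's axes at that moment; what a row does not reach only later rows make up. A row lasts 1/10 s, in which the tool goes at most 50 mm and 8.59 degrees, less where a joint would pass 70% of its speed; a pose out of reach is approached as far as the arm can. A call with a gripper value outside its range is refused whole. The fingers move at their own pace and stop on an object; FORCE is the grip in N (left out, the last holds). Time passes only in rows, so rows that repeat a pose let the fingers close. It gives the time, the measured TCP pose, the force and the opening at its end, in the units of the state.
- get_obs(): the state, without advancing time (a new reading comes with each control period).
- read_camera(name): name is "scene" or "top" or "wrist"; returns the picture (480x640x3 uint8, blue, green, red); there is no depth.
- camera_params(name): a dict with "camera_matrix" (3x3 intrinsics, pixels), "R" (3x3) and "t" (3): a world point X has camera coordinates R X + t. Camera axes: x right, y down, z forward; pixel columns grow to the right and rows downward; lengths in m; the calibration is good to about 2 mm. A picture is of the moment at which its call begins: read the wrist's pose just before it. camera_params takes no time and is no camera call; for the wrist camera it gives the pose at the moment of the call.
- sign_off(): hands the job in, once; it reports no verdict.
The state is a dict: "time_s": time; "qpos": joint angles; "joint_velocities": joint speeds; "effort": joint torques, N m; "tool_pos": TCP position; "tool_rot": TCP orientation; "force": force on the tool from outside, world axes, zero at the start; "wrist_torque": the same for the moment, N m; "grip_width": finger opening in m.
Only numpy, scipy, OpenCV 4.12 (cv2) and the standard library are available. Lean on these libraries where they do the work, as an engineer would, in place of code of your own. Each camera call takes 0.05 s, during which the arm holds its last target.

## Working session

There is one attempt and no reset: what is moved stays moved. The work goes in short steps, Python scripts to look and compute and a shell command to move; the robot and the scene stay as the last step left them, time stands still between calls to the robot, and variables do not carry over. Pictures are saved under pics/ and viewed, and the job is handed in when it is done.

```bash
mkdir -p pics; ls; python3 - <<'E'
from cell import *
import cv2
o=get_obs();print(o)
print(pinch_z)
for n in ["scene","top","wrist"]:
    cv2.imwrite(f"pics/{n}0.png",read_camera(n)); p=camera_params(n); print(n,p)
E
```

```text
pics
{'time_s': 0.0, 'qpos': array([75.57711974, 18.44029837, -4.01587931, 83.17576216,  1.29519572,
       78.54291249, -3.2597334 ]), 'joint_velocities': array([-0.04685367,  0.00424391,  0.03275801,  0.10852622, -0.01833735,
        0.0399971 ,  0.05821976]), 'effort': array([ 7.89713722e-04, -4.91278625e+01, -4.04016897e-01, -3.12519658e+01,
       -6.39937911e-02,  4.36598877e-02,  1.49730708e-04]), 'tool_pos': array([ 0.17056046, -0.62662646,  0.22144002]), 'tool_rot': array([-1.79886288e+02,  5.99254438e-03,  1.52332907e+01]), 'force': array([ 0.49842999, -0.18380111, -0.93482345]), 'wrist_torque': array([-0.01431184, -0.01198542, -0.02202763]), 'grip_width': 0.08669953599593895}
0.0187
scene {'camera_matrix': array([[449.19909914,   0.        , 317.02108176],
       [  0.        , 449.19909914, 240.19370313],
       [  0.        ,   0.        ,   1.        ]]), 'R': array([[ 8.02339773e-01,  5.96867503e-01,  2.70411616e-04],
       [ 4.66234088e-01, -6.26452670e-01, -6.24646162e-01],
       [-3.72661595e-01,  5.01304535e-01, -7.80907869e-01]]), 't': array([-0.39784135, -0.12655906,  1.42769149])}
top {'camera_matrix': array([[495.06792273,   0.        , 327.83930681],
       [  0.        , 495.06792273, 238.61361505],
       [  0.        ,   0.        ,   1.        ]]), 'R': array([[-0.00755797, -0.9998805 , -0.0134857 ],
       [-0.98526094,  0.00975083, -0.17078   ],
       [ 0.17089109,  0.01199618, -0.98521689]]), 't': array([0.012194  , 0.5221321 , 1.24610654])}
wrist {'camera_matrix': array([[345.90172088,   0.        , 318.56624165],
       [  0.        , 345.90172088, 238.78567797],
       [  0.        ,   0.        ,   1.        ]]), 'R': array([[ 0.26307712, -0.96477261, -0.00206032],
       [-0.93548481, -0.25561189,  0.24398921],
       [-0.23592074, -0.06226058, -0.96977576]]), 't': array([-0.64893986, -0.03075211,  0.3895394 ])}
```

View pics/scene0.png

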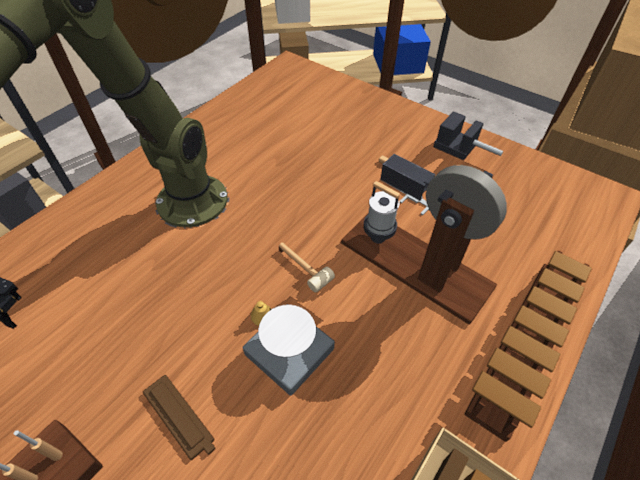

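View pics/top0.png

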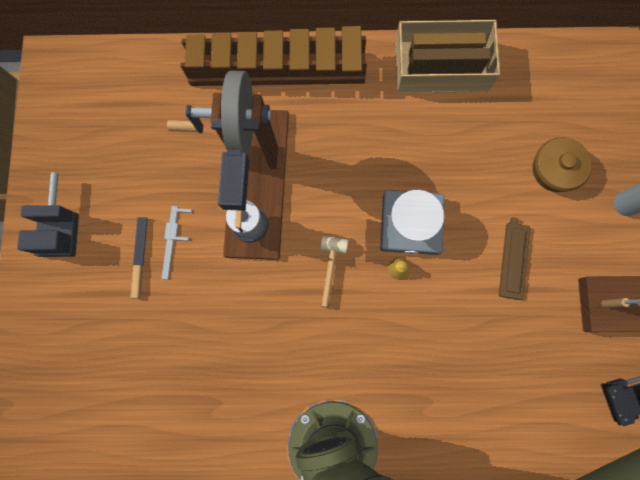

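View pics/wrist0.png

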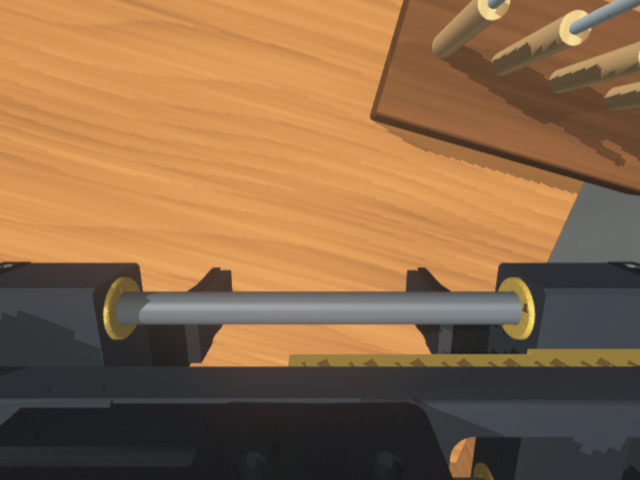

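The scene view shows the canister in the stand at about (382,212), with the chute and wheel behind it, the pan at (288,330), and the bell weight at (260,312). In the top view the handle bar is at (240,217), the pan at (417,216), the bell at (400,268), and the plinth's near end at (225..280,258).

Next I'll zoom in to measure them.

```bash
python3 - <<'E'
import cv2
a=cv2.imread('pics/top0.png'); s=cv2.imread('pics/scene0.png')
cv2.imwrite('pics/topz.png',cv2.resize(a[90:270,180:310],None,fx=4,fy=3.3*4/3.3*0.83,interpolation=cv2.INTER_CUBIC)[:600])
cv2.imwrite('pics/scz.png',cv2.resize(s[140:330,330:520],None,fx=3.1,fy=3.1,interpolation=cv2.INTER_CUBIC))
cv2.imwrite('pics/panz.png',cv2.resize(a[180:290,370:460],None,fx=5,fy=5,interpolation=cv2.INTER_CUBIC))
E
```

```text
(no output)
```

View pics/topz.png

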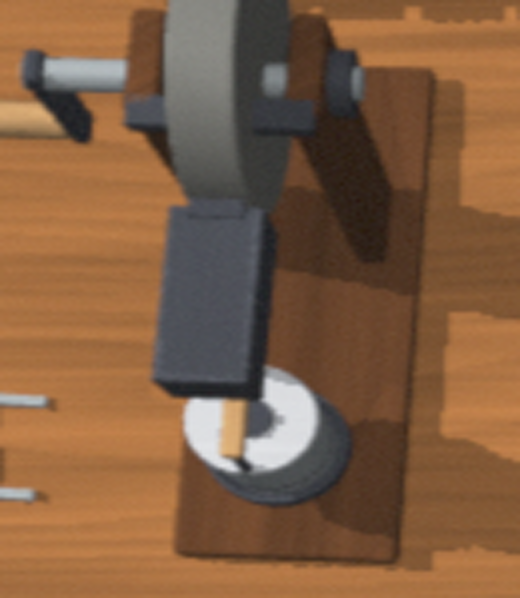

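View pics/scz.png

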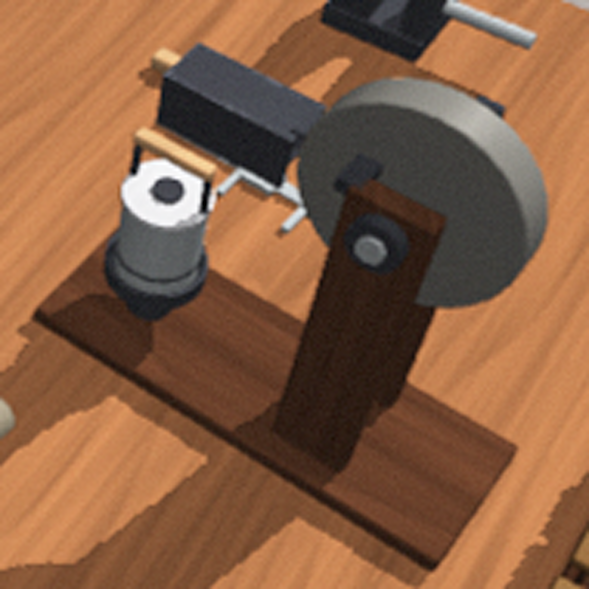

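View pics/panz.png

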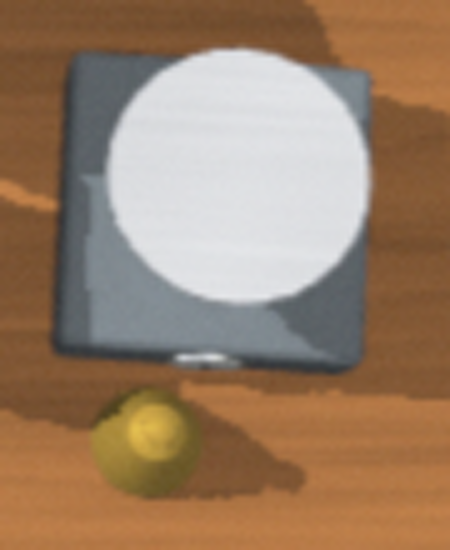

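```bash
cat > h.py <<'E'
import numpy as np, cv2
from cell import *
def ray(n,u,v,p=None):
    p=p or camera_params(n); K=p["camera_matrix"];R=p["R"];t=p["t"]
    d=R.T@np.linalg.inv(K)@np.array([u,v,1.]); return -R.T@t, d/np.linalg.norm(d)
def plane(n,u,v,z,p=None):
    c,d=ray(n,u,v,p); return c+d*(z-c[2])/d[2]
def tri(r1,r2):
    A=np.zeros((3,3));b=np.zeros(3)
    for c,d in(r1,r2):
        M=np.eye(3)-np.outer(d,d);A+=M;b+=M@c
    x=np.linalg.solve(A,b); return x,[np.linalg.norm((np.eye(3)-np.outer(d,d))@(x-c)) for c,d in(r1,r2)]
def proj(n,X,p=None):
    p=p or camera_params(n); c=p["R"]@np.array(X)+p["t"]; q=p["camera_matrix"]@c; return q[:2]/q[2]
def blob(img,mask,box):
    m=np.zeros(img.shape[:2],np.uint8);x0,y0,x1,y1=box;m[y0:y1,x0:x1]=mask[y0:y1,x0:x1]
    cs,_=cv2.findContours(m,cv2.RETR_EXTERNAL,cv2.CHAIN_APPROX_NONE);c=max(cs,key=cv2.contourArea);return c
E
python3 - <<'E'
from h import *
np.set_printoptions(precision=4,suppress=True)
T=lambda x,y:(180+(x+.5)/4-.5,90+(y+.5)/3.32-.5)
S=lambda x,y:(330+(x+.5)/3.1-.5,140+(y+.5)/3.1-.5)
pts={'nl':(177,553),'nr':(397,560),'fr':(433,70)}
P={k:plane('top',*T(*v),.02) for k,v in pts.items()}; print(P)
d=P['fr']-P['nr'];print('plinth yaw',np.degrees(np.arctan2(d[1],d[0])),np.linalg.norm(d),np.linalg.norm(P['nl']-P['nr']))
for k,v in {'nl':(37,315),'nr?':(433,565),'fr':(516,447)}.items(): print('scene',k,plane('scene',*S(*v),.02))
# bar ends, top-face, scene
a=plane('scene',*S(141,135),.221); b=plane('scene',*S(211,172),.221); d=b-a
print('bar scene',a,b,(a+b)/2,np.linalg.norm(d),np.degrees(np.arctan2(d[1],d[0])))
print('bar near end top',plane('top',*T(232,457),.221))
print('lid top',plane('top',*T(251,417),.174))
for n,box in(('top',(380,180,450,250)),('scene',(250,300,325,365))):
    im=cv2.imread(f'pics/{n}0.png');m=((im.min(2)>150)).astype(np.uint8)
    c=blob(im,m,box); e=cv2.fitEllipse(c); print(n,e); 
    for z in(.078,.103,.128): print(plane(n,*e[0],z))
    if n=='top': r1=ray(n,*e[0])
    else: print(tri(r1,ray(n,*e[0])))
E
```

```text
{'nl': array([0.4819, 0.2839, 0.02  ]), 'nr': array([0.4749, 0.1378, 0.02  ]), 'fr': array([0.8894, 0.1166, 0.02  ])}
plinth yaw -2.9337137791929306 0.41497918494724884 0.14619981948006422
scene nl [0.4848 0.1339 0.02  ]
scene nr? [0.8923 0.1123 0.02  ]
scene fr [0.9013 0.2615 0.02  ]
bar scene [0.5293 0.2067 0.221 ] [0.5979 0.2043 0.221 ] [0.5636 0.2055 0.221 ] 0.06866284448483484 -2.0777807092949487
bar near end top [0.5197 0.2093 0.221 ]
lid top [0.558  0.2081 0.174 ]
top ((417.2634582519531, 214.9141082763672), (49.993770599365234, 52.14503479003906), 103.78345489501953)
[ 0.5757 -0.2217  0.078 ]
[ 0.5702 -0.2174  0.103 ]
[ 0.5646 -0.2131  0.128 ]
scene ((286.6615905761719, 330.3472900390625), (51.01649856567383, 57.14379119873047), 80.2361068725586)
[ 0.5579 -0.2032  0.078 ]
[ 0.5671 -0.2124  0.103 ]
[ 0.5763 -0.2217  0.128 ]
(array([ 0.5692, -0.2156,  0.11  ]), [np.float64(0.0008061096542734593), np.float64(0.0008061096542734473)])
```

Canister axis is at about (0.560, 0.207) with bar yaw about -2.5°. The pan is at (0.569, -0.216) with its face near z 0.110. The interface can't command tilt directly, so I'll move to the grinder's heading and see how the arm behaves at its reach limit up high.

```bash
python3 -m handwheel '[[0.06,0,0,-0.05,0],[0.06,0,0,-0.10,0],[0.06,0,0,-0.15,0],[0.06,0.04,-0.03,-0.2,0.03],[0.06,0.08,-0.06,-0.22,0.06],[0.06,0.12,-0.09,-0.24,0.09],[0.06,0.16,-0.12,-0.26,0.12],[0.06,0.2,-0.15,-0.28,0.15],[0.06,0.24,-0.18,-0.3,0.18],[0.06,0.28,-0.21,-0.3,0.2],[0.06,0.32,-0.25,-0.3,0.22],[0.06,0.36,-0.28,-0.3,0.24],[0.06,0.4,-0.32,-0.3,0.26],[0.06,0.44,-0.35,-0.3,0.28],[0.06,0.48,-0.39,-0.3,0.3],[0.06,0.52,-0.42,-0.3,0.318],[0.06,0.572,-0.463,-0.3,0.318],[0.06,0.572,-0.463,-0.3,0.318],[0.06,0.572,-0.463,-0.3,0.318]]'; python3 -c "
from h import *
print(get_obs()['qpos'])"
```

```text
time_s: 2.05
tool_pos: [0.6024, -0.0253, 0.5211]
tool_rot: [-179.9, 0.1, -2.6]
force: [-0.5, 0.6, -0.6]
grip_width: 0.0599
[ 21.09713519  18.16258146 -32.73638728  51.58296117  10.34796046
 112.72884336 -98.92805612]
```

```bash
python3 -m handwheel '[[0.06,0,0,-0.05,0],[0.06,0,0,-0.10,0],[0.06,0,0,-0.15,0],[0.06,0,0,-0.15,0],[0.06,0,0,-0.15,0]]'; python3 -c "
from h import *
print(get_obs()['qpos'],get_obs()['tool_rot'])"
```

```text
time_s: 2.55
tool_pos: [0.5871, -0.0306, 0.596]
tool_rot: [179.9, -3.3, -3.1]
force: [-0.6, -0.3, 0.7]
grip_width: 0.0596
[ -8.93055374  15.69060661  14.71193106  43.81518804  -4.4727796
 117.62159313 -90.12417244] [179.905388    -3.28190985  -3.07334308]
```

It tilts in the right direction when joint 6 saturates. Now I'll check whether the tilt persists, by pushing further and then commanding downward.

```bash
python3 -m handwheel '[[0.06,0,0,-0.05,0],[0.06,0,0,-0.10,0],[0.06,0,0,-0.15,0],[0.06,0,0,-0.2,0],[0.06,0,0,-0.25,0]]'; python3 -c "
from h import *
print(get_obs()['qpos'],get_obs()['tool_rot'])";  python3 -m handwheel '[[0.06,0,0,0,0],[0.06,0,0,0.05,0],[0.06,0,0,0.05,0]]';python3 -c "
from h import *
print(get_obs()['qpos'],get_obs()['tool_rot'])"
```

```text
time_s: 3.05
tool_pos: [0.5553, -0.0289, 0.6322]
tool_rot: [-180.0, -6.7, -3.0]
force: [-0.3, 0.8, -0.2]
grip_width: 0.06
[-13.24959606  10.93668518  18.80416265  45.28509275  -4.24399065
 117.5973569  -90.15855676] [-179.98157671   -6.67832093   -3.00296196]
time_s: 3.35
tool_pos: [0.5592, -0.0289, 0.568]
tool_rot: [179.9, -5.1, -3.0]
force: [2.4, -0.1, -2.8]
grip_width: 0.0599
[-14.7972995    7.72096584  18.17959263  57.0364422   -2.50454663
 110.50390697 -90.87832786] [179.93395976  -5.09731302  -3.01433814]
```

```bash
python3 -m handwheel '[[0.06,0,0,-0.05,0],[0.06,0.02,0,-0.1,0],[0.06,0.04,0,-0.15,0],[0.06,0.06,0,-0.2,0],[0.06,0.08,0,-0.25,0],[0.06,0.1,0,-0.3,0],[0.06,0.12,0,-0.35,0],[0.06,0.14,0,-0.4,0],[0.06,0.16,0,-0.45,0],[0.06,0.18,0,-0.5,0],[0.06,0.2,0,-0.5,0]]'; python3 -c "
from h import *
print(get_obs()['qpos'],get_obs()['tool_rot'])"
```

```text
time_s: 4.45
tool_pos: [0.5805, -0.0301, 0.6586]
tool_rot: [-180.0, -10.5, -3.0]
force: [-0.3, -0.6, 0.4]
grip_width: 0.0599
[-10.24130152  13.65000806  16.56464246  38.72812841  -4.89040414
 117.61624933 -90.12846762] [-179.98584093  -10.45018121   -2.98913576]
```

```bash
for i in 1 2 3; do python3 -m handwheel '[[0.06,0.1,0,-0.3,0],[0.06,0.1,0,-0.3,0]]' | grep -E 'time|tool'; done; python3 -c "
from h import *
print(get_obs()['qpos'],get_obs()['tool_rot'])"
```

```text
time_s: 4.65
tool_pos: [0.5793, -0.0301, 0.6862]
tool_rot: [-180.0, -13.7, -3.0]
time_s: 4.85
tool_pos: [0.573, -0.0299, 0.7141]
tool_rot: [-180.0, -16.9, -3.0]
time_s: 5.05
tool_pos: [0.5632, -0.0295, 0.7411]
tool_rot: [-180.0, -20.0, -3.0]
[-12.61051873  11.34028685  20.04821695  31.60990606  -5.70314651
 117.62313717 -90.14637083] [-179.96962831  -19.95443856   -3.0081369 ]
```

```bash
for i in 1 2 3 4 5; do python3 -m handwheel '[[0.06,0.2,0,-0.3,0],[0.06,0.2,0,-0.3,0]]' | grep -E 'time|tool'; done; python3 -c "
from h import *
print(get_obs()['qpos'],get_obs()['tool_rot'])"
```

```text
time_s: 5.25
tool_pos: [0.572, -0.0299, 0.764]
tool_rot: [-180.0, -23.0, -3.0]
time_s: 5.45
tool_pos: [0.5751, -0.0301, 0.7859]
tool_rot: [-180.0, -25.9, -3.0]
time_s: 5.65
tool_pos: [0.5718, -0.03, 0.8094]
tool_rot: [-180.0, -28.8, -3.0]
time_s: 5.85
tool_pos: [0.5634, -0.0297, 0.8331]
tool_rot: [-180.0, -31.7, -3.0]
time_s: 6.05
tool_pos: [0.551, -0.0292, 0.8566]
tool_rot: [-180.0, -34.5, -3.0]
[-10.58467073  12.87305009  23.65746593  15.56680014 -10.90485704
 117.62402621 -90.16784284] [-179.96118674  -34.54674658   -3.03173492]
```

```bash
for i in 1; do python3 -m handwheel '[[0.06,0.2,0,-0.3,0],[0.06,0.2,0,-0.3,0]]' | grep -E 'time|tool'; done; python3 -m handwheel '[[0.06,0,0,0.05,0],[0.06,0,0,0.1,0],[0.06,0,0,0.1,0],[0.06,0,0,0.1,0]]'; python3 -c "
from h import *
print(get_obs()['qpos'],get_obs()['tool_rot'])
o=get_obs()
from scipy.spatial.transform import Rotation as Ro
R=Ro.from_euler('xyz',o['tool_rot'],degrees=True).as_matrix()
print(R)
for tgt in ([.41,.21,.36],):
  print(R.T@(np.array(tgt)-o['tool_pos']))"
```

```text
time_s: 6.25
tool_pos: [0.5351, -0.0284, 0.8797]
tool_rot: [-180.0, -37.3, -3.0]
time_s: 6.65
tool_pos: [0.5973, -0.0297, 0.7938]
tool_rot: [-180.0, -36.7, -2.8]
force: [-0.1, 1.2, 0.1]
grip_width: 0.0602
[-27.61748107   2.42369638  29.4396586   41.34584217  -0.35975338
  99.87478358 -91.59989049] [-179.98512175  -36.67390444   -2.83124594]
[[ 8.01068731e-01 -4.92395505e-02  5.96543674e-01]
 [-3.96167124e-02 -9.98786976e-01 -2.92419700e-02]
 [ 5.97259913e-01 -2.08271347e-04 -8.02047725e-01]]
[-0.41862013 -0.23011975  0.22914878]
```

```bash
python3 -m handwheel '[[0.06,-0.03,-0.02,0.02,0],[0.06,-0.07,-0.04,0.04,0],[0.06,-0.11,-0.06,0.06,0],[0.06,-0.15,-0.08,0.08,0],[0.06,-0.19,-0.1,0.1,0],[0.06,-0.23,-0.125,0.125,0],[0.06,-0.27,-0.15,0.15,0],[0.06,-0.31,-0.17,0.17,0],[0.06,-0.35,-0.19,0.19,0],[0.06,-0.39,-0.21,0.21,0],[0.06,-0.42,-0.23,0.23,0],[0.06,-0.42,-0.23,0.23,0],[0.06,-0.42,-0.23,0.23,0],[0.06,-0.42,-0.23,0.23,0]]'; python3 - <<'E'
from h import *
import pickle
p=camera_params('wrist');o=get_obs();print(o['qpos'],o['tool_rot'],o['tool_pos'])
cv2.imwrite('pics/w1.png',read_camera('wrist'));pickle.dump((p,o),open('w1.pkl','wb'))
E
```

```text
time_s: 8.05
tool_pos: [0.5302, 0.1671, 0.445]
tool_rot: [178.0, -35.2, -2.8]
force: [-1.0, -0.9, 0.4]
grip_width: 0.0598
[ -23.96665372  -17.27234119   -8.10987239  101.60679005   20.23300018
   68.06180599 -128.72677452] [177.98911522 -35.22949816  -2.76590436] [0.5301903  0.16710762 0.4449598 ]
```

View pics/w1.png

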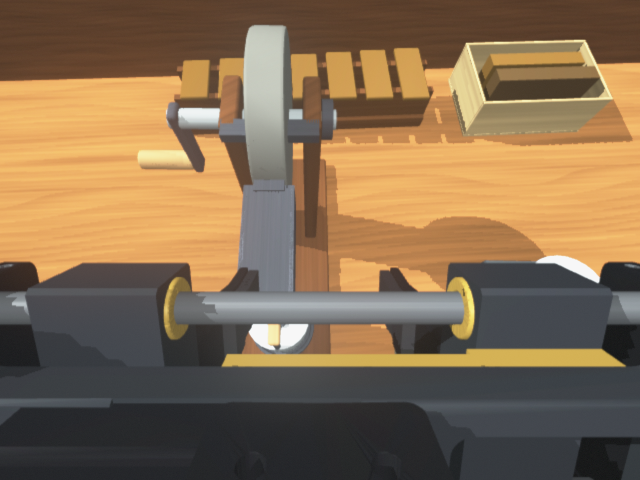

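```bash
cat >> h.py <<'E'
from scipy.spatial.transform import Rotation as Ro
np.set_printoptions(precision=4,suppress=True)
def st():
    o=get_obs();R=Ro.from_euler('xyz',o['tool_rot'],degrees=True).as_matrix();return o,o['tool_pos'],R
def delta(tgt):
    o,p,R=st(); return R.T@(np.array(tgt)-p)
def lev():
    o,p,R=st(); th=np.arctan2(-R[2,1],-R[2,0]) # y' = y cos - x sin
    th=np.arctan2(R[2,1],R[2,0]); R2=R@Ro.from_rotvec([0,0,th]).as_matrix()
    return th,Ro.from_matrix(R2).as_euler('xyz',degrees=True)
E
python3 - <<'E'
from h import *
print(get_obs()['tool_rot'],get_obs()['tool_pos'],get_obs()['time_s'],lev(),delta([.50,.2,.36]),delta([.48,.21,.31]))
E
```

```text
[178.1156 -34.8852  -2.4735] [0.5291 0.1695 0.4418] 8.1 (np.float64(0.04712758505011221), array([180.    , -34.9296,  -5.7658])) [-0.0717 -0.0308  0.0487] [-0.1171 -0.0409  0.0777]
```

```bash
python3 -m handwheel '[[0.06,-0.03,-0.015,0.02,0],[0.06,-0.07,-0.03,0.05,0],[0.06,-0.07,-0.03,0.05,0],[0.06,-0.07,-0.03,0.05,0]]'; python3 - <<'E'
from h import *
print(get_obs()['qpos'],get_obs()['tool_rot'],get_obs()['tool_pos'],get_obs()['time_s'],lev(),delta([.48,.21,.31]))
E
```

```text
time_s: 8.5
tool_pos: [0.5093, 0.2014, 0.3636]
tool_rot: [178.3, -34.8, -2.6]
force: [0.8, -0.1, 1.3]
grip_width: 0.0601
[ -30.2911  -17.2372   -7.9953  110.5172   23.9254   62.3674 -138.2507] [178.3009 -34.814   -2.608 ] [0.5093 0.2014 0.3636] 8.5 (np.float64(0.04261376982478382), array([180.    , -34.8502,  -5.5824])) [-0.0549 -0.0081  0.0268]
```

```bash
python3 - <<'E'
from h import *
import pickle
p=camera_params('wrist');o=get_obs()
im=read_camera('wrist');cv2.imwrite('pics/w2.png',im);pickle.dump((p,o),open('w2.pkl','wb'))
cv2.imwrite('pics/w2z.png',cv2.resize(im[180:380,180:420],None,fx=3.3,fy=3,interpolation=cv2.INTER_CUBIC))
print(proj('wrist',[.522,.208,.221],p),proj('wrist',[.598,.205,.221],p),o['tool_rot'])
E
```

```text
[306.5594 308.6477] [305.7547 230.2825] [178.3009 -34.814   -2.608 ]
```

View pics/w2z.png

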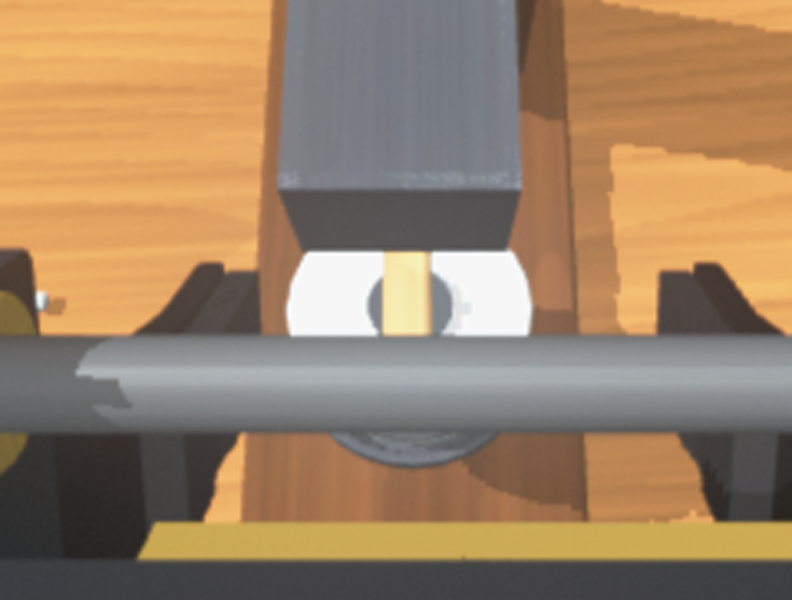

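```bash
python3 - <<'E'
from h import *
import pickle
p,o=pickle.load(open('w2.pkl','rb'))
Z=lambda x,y:(180+(x+.5)/3.3-.5,180+(y+.5)/3-.5)
a=plane('wrist',*Z(407.2,253),.221,p);b=plane('wrist',*Z(407.8,333),.221,p);print(a,b,np.degrees(np.arctan2(*(a-b)[1::-1])))
l,r=plane('wrist',*Z(300,250),.265,p),plane('wrist',*Z(510,250),.265,p);print('chute',l,r,(l+r)/2, np.degrees(np.arctan2(-(r-l)[0]*-1,-(r-l)[1])))
# lid ellipse widest
print('lid',plane('wrist',*Z(287,308),.174,p),plane('wrist',*Z(532,308),.174,p))
o,pp,R=st()
G=np.array([.538,.209,.214]); z=R[:,2]
T=G+.0187*z; print('tcp',T,delta(T),'pre',delta(T-.09*z),z)
E
```

```text
[0.5639 0.2092 0.221 ] [0.5385 0.2102 0.221 ] -2.271968697652181
chute [0.5531 0.2352 0.265 ] [0.5503 0.1837 0.265 ] [0.5517 0.2095 0.265 ] -3.1436825798380372
lid [0.5598 0.2489 0.174 ] [0.5554 0.1702 0.174 ]
tcp [0.5487 0.208  0.1987] [-0.0644 -0.0127  0.1583] pre [-0.0644 -0.0127  0.0683] [ 0.571  -0.0546 -0.8192]
```

```bash
python3 -m handwheel '[[0.05,-0.03,-0.006,0.03,0.015],[0.05,-0.064,-0.013,0.068,0.03],[0.05,-0.064,-0.013,0.068,0.03],[0.05,-0.064,-0.013,0.068,0.03]]'; python3 - <<'E'
from h import *
o,pp,R=st()
print(o['qpos'],o['tool_rot'],lev())
G=np.array([.538,.209,.214]); z=R[:,2]
T=G+.0187*z; print('tcp',T,delta(T),z)
E
```

```text
time_s: 8.95
tool_pos: [0.4974, 0.2128, 0.2724]
tool_rot: [179.5, -35.0, -4.8]
force: [0.2, 0.1, 1.1]
grip_width: 0.0506
[ -29.617   -15.7302  -11.29    119.6667   27.2198   53.7248 -148.1164] [179.5434 -34.9559  -4.8045] (np.float64(0.011398416412951909), array([180.    , -34.9585,  -5.6014]))
tcp [0.5487 0.208  0.1987] [-0.     -0.0002  0.09  ] [ 0.5702 -0.0559 -0.8196]
```

```bash
python3 -m handwheel '[[0.04,0,0,0.02,0],[0.04,0,0,0.04,0],[0.04,0,0,0.055,0],[0.04,0,0,0.055,0]]'; python3 - <<'E'
from h import *
o,pp,R=st()
print(o['qpos'],o['tool_rot'],lev())
G=np.array([.538,.209,.214]); z=R[:,2]
T=G+.0187*z; print('tcp',T,delta(T),z)
import pickle
p=camera_params('wrist')
im=read_camera('wrist')
cv2.imwrite('pics/w3.png',im)
cv2.imwrite('pics/s3.png',cv2.resize(read_camera('scene')[140:290,310:510],None,fx=4,fy=4,interpolation=cv2.INTER_CUBIC))
E
```

```text
time_s: 9.35
tool_pos: [0.5297, 0.2094, 0.2274]
tool_rot: [179.6, -35.0, -5.0]
force: [0.6, 1.1, 0.4]
grip_width: 0.0407
[ -27.6529  -10.5448  -10.7401  120.9641   30.2171   47.1689 -150.1969] [179.6044 -34.9813  -4.9533] (np.float64(0.009867432842488918), array([180.    , -34.9832,  -5.6433]))
tcp [0.5487 0.2079 0.1987] [-0.0009 -0.0004  0.0345] [ 0.5706 -0.0564 -0.8193]
```

View pics/w3.png

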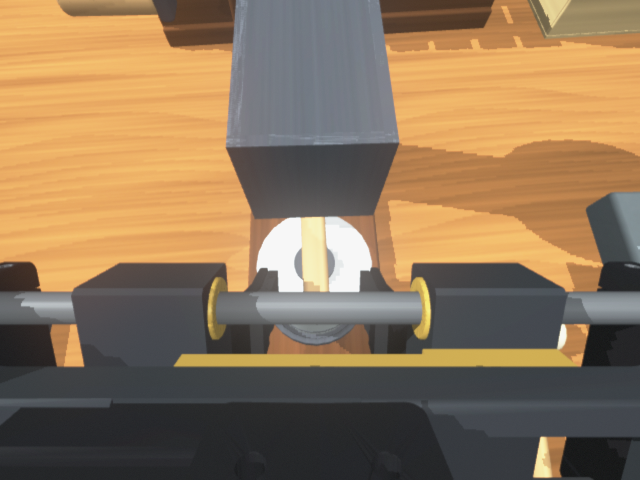

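View pics/s3.png

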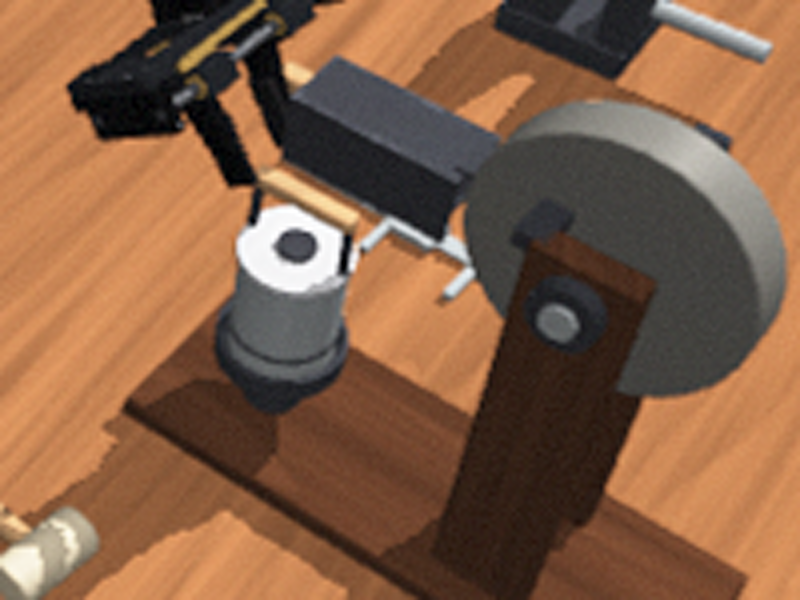

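The bar is centred between the fingers (bar at column 316, fingers at 277 and 360). I'll advance and close.

```bash
python3 -m handwheel '[[0.04,0,0,0.015,0],[0.04,0,0,0.03,0],[0.04,0,0,0.034,0],[0.04,0,0,0.034,0],[0.04,0,0,0.034,0]]'; python3 - <<'E'
from h import *
o,pp,R=st()
print(o['qpos'],o['tool_rot'])
G=np.array([.538,.209,.214]); z=R[:,2]
T=G+.0187*z; print('tcp',T,delta(T),'grasp pt',pp-.0187*z)
cv2.imwrite('pics/s4.png',cv2.resize(read_camera('scene')[140:290,310:510],None,fx=4,fy=4,interpolation=cv2.INTER_CUBIC))
E
```

```text
time_s: 9.95
tool_pos: [0.5461, 0.2078, 0.1963]
tool_rot: [179.4, -34.8, -4.7]
force: [0.9, 0.3, -0.3]
grip_width: 0.0402
[ -25.9364   -7.0451  -11.1872  121.7108   32.4716   43.2295 -151.9371] [179.44   -34.7938  -4.7266]
tcp [0.5486 0.2079 0.1986] [ 0.0034 -0.0003 -0.0005] grasp pt [0.5354 0.2089 0.2116]
```

View pics/s4.png

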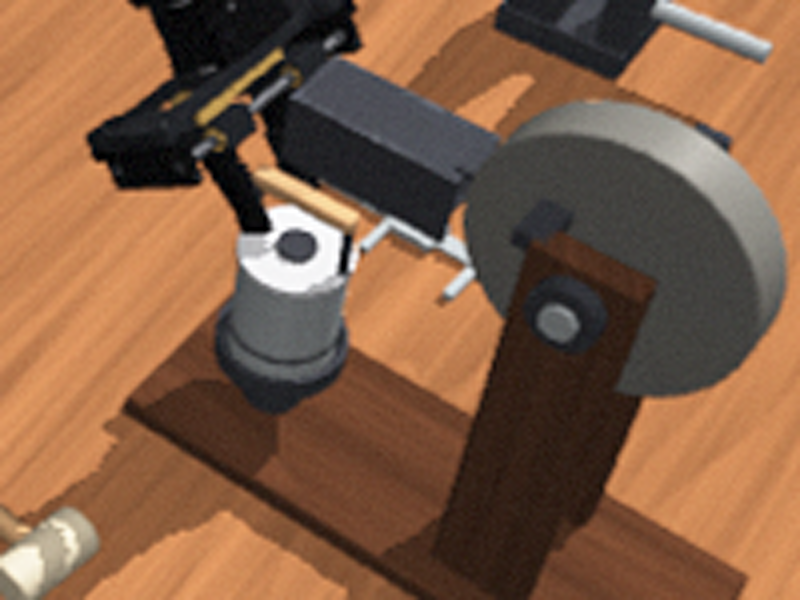

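```bash
python3 -m handwheel '[[0.03,0.004,0,0.003,0],[0.01,0.004,0,0.003,0],[0.0,0.004,0,0.003,0],[0.0,0.004,0,0.003,0],[0.0,0.004,0,0.003,0],[0.0,0.004,0,0.003,0],[0.0,0.004,0,0.003,0]]' 60; python3 - <<'E'
from h import *
o,pp,R=st()
print(o['qpos'],o['tool_rot'],o['force'],o['wrist_torque'])
print('grasp pt',pp-.0187*R[:,2], 'up5mm',R.T@[0,0,.005],'up20 ',R.T@[0,0,.02])
E
```

```text
time_s: 10.7
tool_pos: [0.551, 0.2078, 0.1959]
tool_rot: [179.5, -34.8, -4.7]
force: [1.0, 2.6, 0.3]
grip_width: 0.013
[ -25.7894   -6.5086  -10.9564  121.3034   32.5402   42.9283 -151.6584] [179.4788 -34.8033  -4.7054] [1.0129 2.6241 0.2779] [0.4169 0.3993 0.3117]
grasp pt [0.5404 0.2089 0.2112] up5mm [ 0.0029  0.     -0.0041] up20  [ 0.0114  0.0001 -0.0164]
```

```bash
python3 -m handwheel '[[0.0,0.0029,0,-0.0041,0],[0.0,0.0057,0,-0.0082,0],[0.0,0.0086,0,-0.0123,0],[0.0,0.0114,0,-0.0164,0],[0.0,0.0126,0,-0.018,0],[0.0,0.0126,0,-0.018,0],[0.0,0.0126,0,-0.018,0]]'; python3 - <<'E'
from h import *
o,pp,R=st()
print(o['qpos'],o['tool_rot'],o['force'],o['wrist_torque'])
print(R)
cv2.imwrite('pics/s5.png',cv2.resize(read_camera('scene')[140:290,310:510],None,fx=4,fy=4,interpolation=cv2.INTER_CUBIC))
E
```

```text
time_s: 11.4
tool_pos: [0.5507, 0.2071, 0.2172]
tool_rot: [179.4, -34.7, -4.7]
force: [0.2, -0.3, -7.9]
grip_width: 0.013
[ -25.955    -7.7433  -10.6063  119.7486   30.6939   45.2665 -149.2435] [179.3977 -34.7307  -4.7275] [ 0.1751 -0.3428 -7.9276] [0.2398 1.8016 0.0021]
[[ 0.819  -0.0884  0.5669]
 [-0.0677 -0.996  -0.0574]
 [ 0.5697  0.0086 -0.8218]]
```

View pics/s5.png

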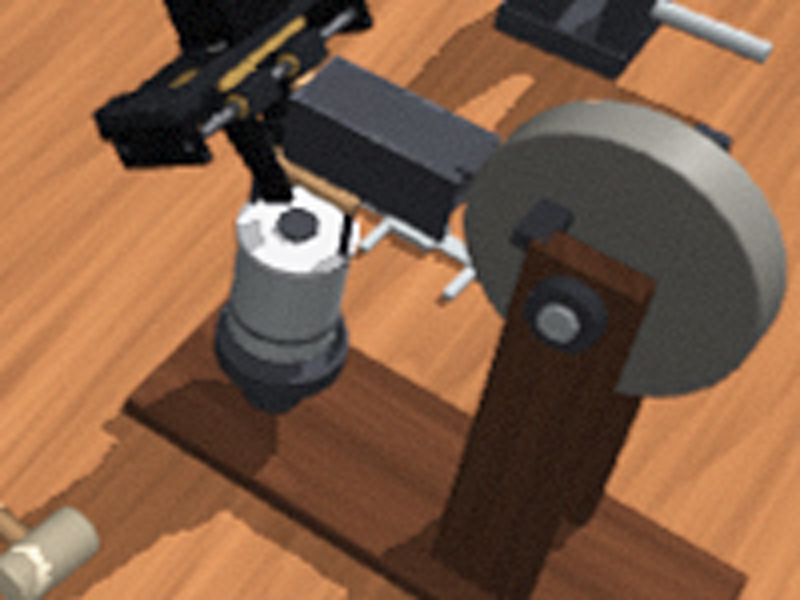

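Wrist force shows about 8 N and the canister has lifted clear and upright. I'll slide it sideways out from under the chute, then raise it.

```bash
python3 -m handwheel '[[0.0,-0.003,0.008,-0.002,0],[0.0,-0.0055,0.023,-0.0035,0],[0.0,-0.007,0.041,-0.0045,0],[0.0,-0.0055,0.061,-0.0035,0],[0.0,-0.004,0.081,-0.0022,0],[0.0,-0.003,0.101,-0.001,0],[0.0,0.01,0.12,0.008,0],[0.0,0.023,0.139,0.017,0],[0.0,0.0354,0.157,0.0262,0],[0.0,0.0354,0.157,0.0262,0],[0.0,0.0354,0.157,0.0262,0]]'; python3 - <<'E'
from h import *
o,pp,R=st()
print(o['qpos'],o['tool_rot'],o['force'],o['wrist_torque'])
print(R.T@[0,0,.06]);print(R.T@[-.01,-.2,.0])
E
```

```text
time_s: 12.55
tool_pos: [0.5801, 0.0457, 0.2166]
tool_rot: [179.4, -34.6, -4.8]
force: [-0.1, 0.8, -8.6]
grip_width: 0.0135
[ -21.4553  -12.9094    6.3295  124.0272   21.591    37.8397 -123.3776] [179.3886 -34.6444  -4.8333] [-0.1111  0.7945 -8.5734] [ 0.0717  1.7072 -0.0108]
[ 0.0341  0.0005 -0.0494]
[0.0057 0.2001 0.0061]
```

```bash
python3 -m handwheel '[[0.0,0.006,0.01,0.0003,0],[0.0,0.012,0.03,0.0006,0],[0.0,0.018,0.05,0.0009,0],[0.0,0.024,0.073,0.0012,0],[0.0,0.03,0.097,0.0015,0],[0.0,0.036,0.118,0.0018,0],[0.0,0.036,0.118,0.0018,0]]'; python3 - <<'E'
from h import *
o,pp,R=st()
print(o['qpos'],o['tool_rot'],o['tool_pos'],o['force'],o['wrist_torque'])
print(R.T@[0,0,.04])
E
```

```text
time_s: 13.25
tool_pos: [0.6006, -0.0775, 0.238]
tool_rot: [179.3, -34.8, -4.9]
force: [0.6, -1.2, -8.2]
grip_width: 0.013
[ -20.2032  -13.1809   21.4487  120.921    11.708    37.0466 -100.0804] [179.2815 -34.7791  -4.898 ] [ 0.6006 -0.0775  0.238 ] [ 0.6423 -1.2231 -8.2294] [ 0.0989  1.5017 -0.0938]
[ 0.0228  0.0004 -0.0329]
```

```bash
python3 -m handwheel '[[0.0,0.007,0,-0.01,0],[0.0,0.014,0,-0.02,0],[0.0,0.021,0,-0.03,0],[0.0,0.021,0,-0.03,0],[0.0,0.021,0,-0.03,0]]'; python3 - <<'E'
from h import *
o,pp,R=st()
print(o['qpos'],o['tool_rot'],o['tool_pos'],o['force'],o['wrist_torque'])
cv2.imwrite('pics/s6.png',read_camera('scene'))
cv2.imwrite('pics/t6.png',read_camera('top'))
E
```

```text
time_s: 13.75
tool_pos: [0.6014, -0.0723, 0.2749]
tool_rot: [179.4, -34.8, -4.7]
force: [-0.4, -0.2, -8.0]
grip_width: 0.013
[-19.9046 -14.6487  20.0861 117.7842  11.4452  41.6364 -99.9462] [179.4277 -34.8161  -4.6853] [ 0.6014 -0.0723  0.2749] [-0.4108 -0.1816 -7.9502] [ 0.2768  1.8628 -0.0296]
```

View pics/s6.png

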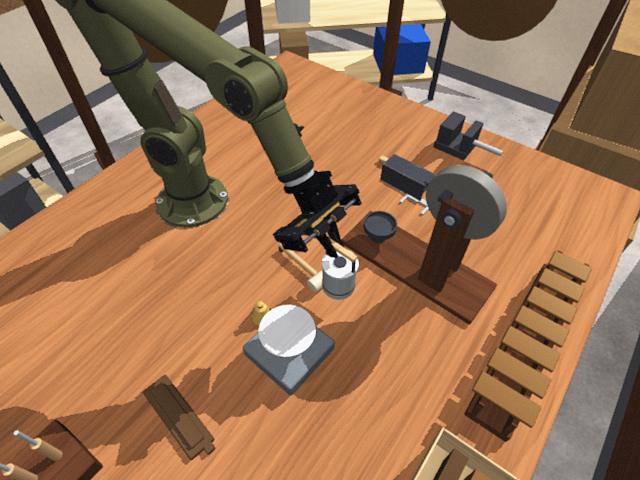

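View pics/t6.png

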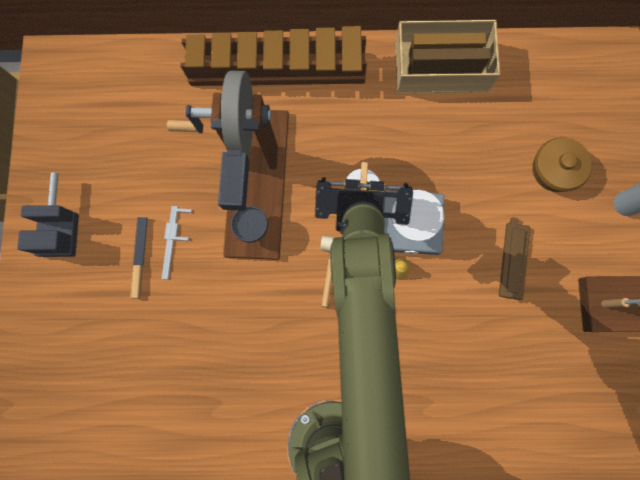

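```bash
python3 - <<'E'
from h import *
s=cv2.imread('pics/s6.png')
print(proj('scene',[.610,-.071,.253]),proj('scene',[.610,-.071,.154]))
cv2.imwrite('pics/s6z.png',cv2.resize(s[230:310,300:380],None,fx=7,fy=7,interpolation=cv2.INTER_CUBIC))
E
```

```text
[339.9067 260.7616] [338.2013 285.8339]
```

View pics/s6z.png

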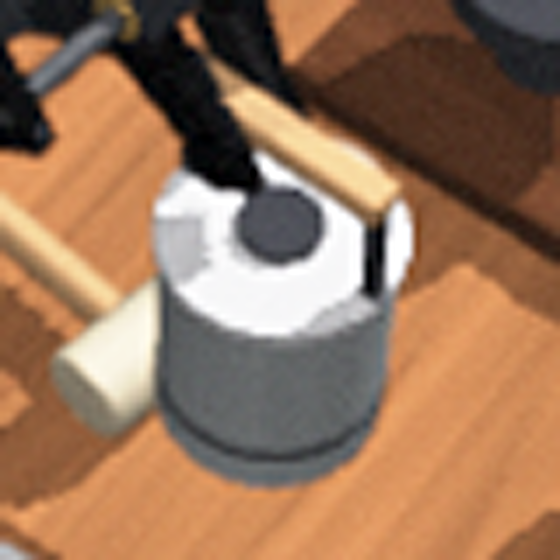

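```bash
python3 - <<'E'
from h import *
print('lid init scene pred',proj('scene',[.560,.2093,.174]))
for z in(.245,.253): print(plane('scene',340.4,264,z))
t=cv2.imread('pics/t6.png')
print(proj('top',[.610,-.071,.253]))
cv2.imwrite('pics/t6z.png',cv2.resize(t[140:230,320:410],None,fx=6,fy=6,interpolation=cv2.INTER_CUBIC))
E
```

```text
lid init scene pred [383.733  200.3901]
[ 0.6127 -0.0725  0.245 ]
[ 0.6157 -0.0774  0.253 ]
[361.6601 183.3685]
```

View pics/t6z.png

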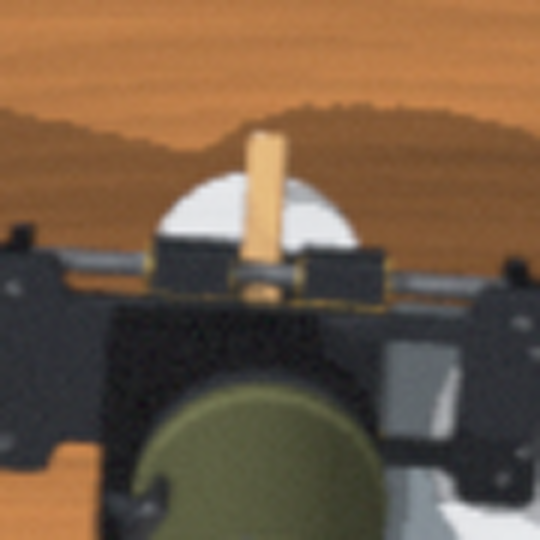

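```bash
python3 - <<'E'
from h import *
print(tri(ray('scene',340.4,264),ray('top',362.8,187.1)))
# initial lid: scene (382.7,202.1), top T(251,417)
print(tri(ray('scene',382.7,202.1),ray('top',180+251.5/4-.5,90+417.5/3.32-.5)))
print(st()[1:])
# bar end far top T6z (267,133)
print(plane('top',320+267.5/6-.5,140+133/6-.5,.30))
E
```

```text
(array([ 0.6081, -0.0717,  0.239 ]), [np.float64(0.003676772957399227), np.float64(0.003676772957399164)])
(array([0.5589, 0.2088, 0.1675]), [np.float64(0.0007597044975340763), np.float64(0.0007597044975341561)])
(array([ 0.6006, -0.0725,  0.2731]), array([[ 0.8198, -0.0878,  0.5659],
       [-0.0673, -0.9961, -0.057 ],
       [ 0.5687,  0.0086, -0.8225]]))
[ 0.6444 -0.0743  0.3   ]
```

```bash
python3 - <<'E'
from h import *
print(tri(ray('scene',300+383/7-.5,230+200/7-.5),ray('top',320+267/6-.5,140+135/6-.5)))
o,p,R=st()
print(delta([.561,-.2166,p[2]]), p)
E
```

```text
(array([ 0.6455, -0.0743,  0.295 ]), [np.float64(0.00028231235413640884), np.float64(0.0002823123541364075)])
[-0.0228  0.147  -0.0142] [ 0.6006 -0.0725  0.2731]
```

```bash
python3 -m handwheel '[[0.0,-0.001,0.008,-0.001,0],[0.0,-0.004,0.024,-0.002,0],[0.0,-0.007,0.044,-0.004,0],[0.0,-0.01,0.064,-0.006,0],[0.0,-0.013,0.084,-0.008,0],[0.0,-0.016,0.104,-0.01,0],[0.0,-0.019,0.124,-0.012,0],[0.0,-0.022,0.14,-0.0135,0],[0.0,-0.023,0.147,-0.014,0],[0.0,-0.023,0.147,-0.014,0],[0.0,-0.023,0.147,-0.014,0],[0.0,-0.023,0.147,-0.014,0]]'; python3 - <<'E'
from h import *
o,p,R=st()
print(o['qpos'],o['tool_rot'],o['tool_pos'],o['force'],o['wrist_torque'])
print(delta([.561,-.2166,p[2]]),R.T@[0,0,-.02])
cv2.imwrite('pics/s7.png',cv2.resize(read_camera('scene')[240:400,220:360],None,fx=5,fy=3.75,interpolation=cv2.INTER_CUBIC))
cv2.imwrite('pics/t7.png',cv2.resize(read_camera('top')[150:270,350:480],None,fx=5,fy=5,interpolation=cv2.INTER_CUBIC))
E
```

```text
time_s: 15.05
tool_pos: [0.5619, -0.2153, 0.2735]
tool_rot: [179.4, -34.7, -4.6]
force: [-0.2, 0.5, -7.2]
grip_width: 0.013
[-14.3407 -16.3256  33.5037 117.4554   0.5086  42.4558 -74.2501] [179.4169 -34.7413  -4.601 ] [ 0.5619 -0.2153  0.2735] [-0.2452  0.5365 -7.184 ] [0.2132 1.7458 0.0311]
[-0.0006  0.0013 -0.0004] [-0.0114 -0.0002  0.0164]
```

View pics/s7.png

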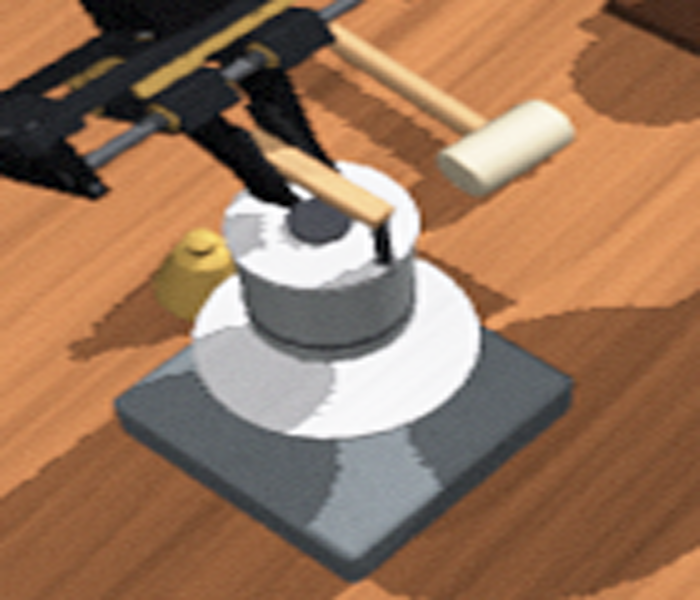

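View pics/t7.png

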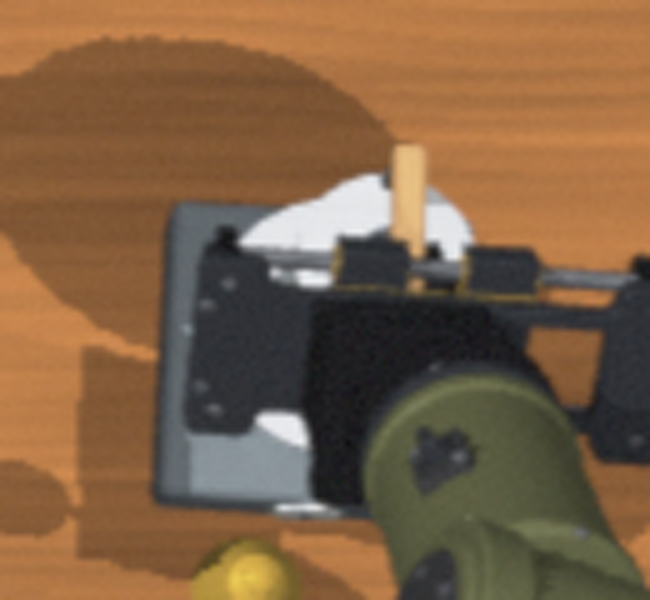

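```bash
python3 - <<'E'
from h import *
f=lambda X:((proj('scene',X)-[220,240]+.5)*[5,3.75]-.5)
for z in (.25,.2,.151,.11): print(z,f([.569,-.2156,z]))
# silhouettes half widths for center (.5695,-.2145)
E
```

```text
0.25 [314.959  219.2871]
0.2 [321.9921 265.6728]
0.151 [328.3461 307.5797]
0.11 [333.2969 340.2325]
```

The canister hangs upright over the pan, with the lid at about (321,225) and the pan centred at about (336,345) in the zoomed scene view. Predictions agree within about 3 mm. Lowering now.

```bash
python3 -m handwheel '[[0.0,-0.0028,0,0.0041,0],[0.0,-0.0064,0,0.0092,0],[0.0,-0.01,0,0.0143,0],[0.0,-0.0137,0,0.0197,0],[0.0,-0.0154,0,0.0222,0],[0.0,-0.0165,0,0.0238,0],[0.0,-0.0165,0,0.0238,0],[0.0,-0.0165,0,0.0238,0]]'; python3 - <<'E'
from h import *
o,p,R=st()
print(o['qpos'],o['tool_rot'],o['tool_pos'],o['force'],o['wrist_torque'])
print(delta([.561,-.2166,p[2]]),R.T@[0,0,-.01])
E
```

```text
time_s: 15.95
tool_pos: [0.5618, -0.2171, 0.2451]
tool_rot: [179.4, -34.8, -4.7]
force: [0.9, 0.2, -7.4]
grip_width: 0.013
[-14.9132 -15.1348  35.0594 119.8718  -0.7498  38.8958 -72.6482] [179.4227 -34.8001  -4.7285] [ 0.5618 -0.2171  0.2451] [ 0.918   0.2273 -7.3561] [ 0.1859  1.739  -0.0227]
[-0.0007 -0.0004 -0.0005] [-0.0057 -0.0001  0.0082]
```

```bash
python3 -m handwheel '[[0.0,-0.0011,0,0.0016,0],[0.0,-0.0023,0,0.0033,0],[0.0,-0.0034,0,0.0049,0],[0.0,-0.0046,0,0.0066,0],[0.0,-0.0046,0,0.0066,0],[0.0,-0.0046,0,0.0066,0],[0.0,-0.0046,0,0.0066,0]]'; python3 -c "
from h import *
o=get_obs();print(o['force'],o['wrist_torque'],o['tool_pos'])"
python3 -m handwheel '[[0.0,-0.0006,0,0.0008,0],[0.0,-0.0011,0,0.0016,0],[0.0,-0.0017,0,0.0025,0],[0.0,-0.0017,0,0.0025,0],[0.0,-0.0017,0,0.0025,0]]'; python3 -c "
from h import *
o=get_obs();print(o['force'],o['wrist_torque'],o['tool_pos'])"
```

```text
time_s: 16.65
tool_pos: [0.5617, -0.2171, 0.237]
tool_rot: [179.4, -34.8, -4.7]
force: [-0.8, 0.3, -6.3]
grip_width: 0.0126
[-0.7991  0.3431 -6.3109] [0.2321 1.6977 0.0361] [ 0.5617 -0.2171  0.237 ]
time_s: 17.15
tool_pos: [0.5618, -0.2172, 0.2341]
tool_rot: [179.4, -34.8, -4.7]
force: [-2.0, 0.2, -3.7]
grip_width: 0.0131
[-1.9625  0.2385 -3.7   ] [0.2573 1.5443 0.0305] [ 0.5618 -0.2172  0.2341]
```

```bash
for i in 1 2; do python3 -m handwheel '[[0.0,-0.0006,0,0.0008,0],[0.0,-0.0011,0,0.0016,0],[0.0,-0.0011,0,0.0016,0],[0.0,-0.0011,0,0.0016,0],[0.0,-0.0011,0,0.0016,0]]'>/dev/null; python3 -c "
from h import *
o=get_obs();print(o['time_s'],o['force'],o['wrist_torque'],o['tool_pos'],o['tool_rot'])
cv2.imwrite('pics/s8_$i.png',cv2.resize(read_camera('scene')[240:400,220:360],None,fx=5,fy=3.75,interpolation=cv2.INTER_CUBIC))
o=get_obs();print(o['time_s'],o['force'],o['wrist_torque'])
"; done
```

```text
17.65 [-2.102   0.6026 -1.348 ] [0.3295 1.4943 0.0862] [ 0.5618 -0.2172  0.2321] [179.4241 -34.8012  -4.7249]
17.7 [-2.3934  0.3526 -1.4736] [0.2846 1.4302 0.0346]
18.2 [-4.2151  0.398   0.7275] [0.2506 1.2976 0.1471] [ 0.5618 -0.2172  0.2301] [179.4241 -34.8035  -4.7244]
18.25 [-2.8671  1.2316  1.4631] [0.3675 1.3396 0.1031]
```

View pics/s8_2.png

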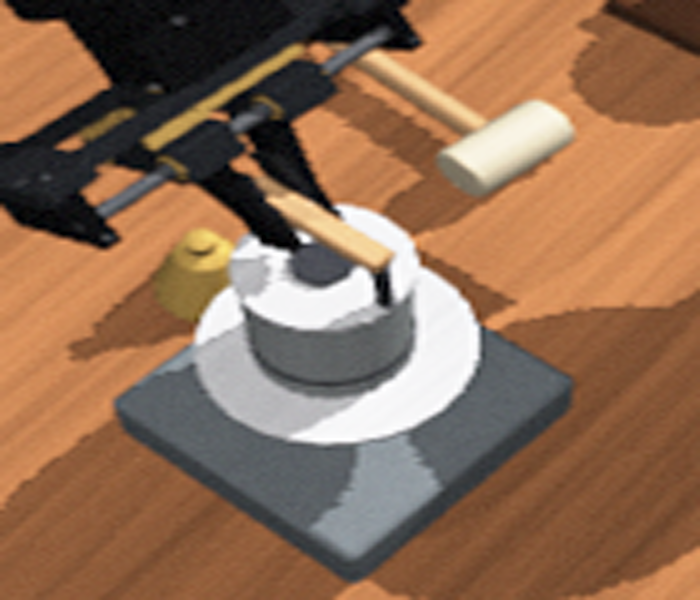

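```bash
python3 -m handwheel '[[0.0,0.0004,0,-0.0006,0],[0.0,0.0004,0,-0.0006,0],[0.0,0.0004,0,-0.0006,0],[0.0,0.0004,0,-0.0006,0]]' 15; python3 -m handwheel '[[0.0,0,0,0,0],[0.0,0,0,0,0],[0.0,0,0,0,0],[0,0,0,0,0]]' 3;  python3 -c "
from h import *
o=get_obs();print(o['time_s'],o['force'],o['wrist_torque'],o['tool_pos'],o['tool_rot'])
cv2.imwrite('pics/s9.png',cv2.resize(read_camera('scene')[240:400,220:360],None,fx=5,fy=3.75,interpolation=cv2.INTER_CUBIC))
o=get_obs();print(o['time_s'],o['force'],o['wrist_torque'])
"
```

```text
time_s: 18.65
tool_pos: [0.5618, -0.217, 0.2307]
tool_rot: [179.4, -34.8, -4.7]
force: [-0.9, 1.3, -0.6]
grip_width: 0.0136
time_s: 19.05
tool_pos: [0.5616, -0.2171, 0.2306]
tool_rot: [179.4, -34.8, -4.7]
force: [-1.5, 2.2, -0.2]
grip_width: 0.0141
19.05 [-1.5008  2.2054 -0.1946] [0.4434 0.7892 0.1978] [ 0.5616 -0.2171  0.2306] [179.4292 -34.7743  -4.7253]
19.1 [-0.4719  1.8149 -0.3862] [0.4178 0.8656 0.194 ]
```

View pics/s9.png

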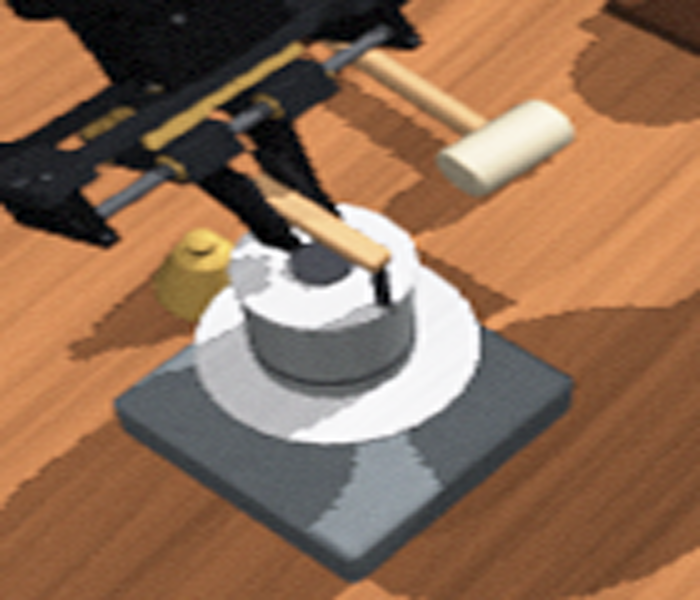

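```bash
python3 - <<'E'
from h import *
s=read_camera('scene');t=read_camera('top')
cv2.imwrite('pics/s10.png',s);cv2.imwrite('pics/t10.png',t)
cv2.imwrite('pics/t10z.png',cv2.resize(t[150:270,350:480],None,fx=5,fy=5,interpolation=cv2.INTER_CUBIC))
c0=[.569,-.2156]
def outl(n,c,r,z,off,sc):
    q=[(proj(n,[c[0]+r*np.cos(a),c[1]+r*np.sin(a),z])-off+.5)*sc for a in np.linspace(0,2*np.pi,90)]
    return np.array(q,np.int32)
for n,im,off,box in(('scene',s,[220,240],(220,240,360,400)),('top',t,[350,150],(350,150,480,270))):
    z=cv2.resize(im[box[1]:box[3],box[0]:box[2]],None,fx=5,fy=5 if n=='top' else 3.75,interpolation=cv2.INTER_CUBIC)
    sc=[5,5 if n=='top' else 3.75]
    cv2.polylines(z,[outl(n,c0,.065,.103,off,sc)],1,(0,0,255),1)
    cv2.polylines(z,[outl(n,c0,.04,.202,off,sc)],1,(255,0,0),1)
    cv2.polylines(z,[outl(n,c0,.038,.103,off,sc)],1,(0,255,0),1)
    cv2.imwrite(f'pics/{n}_ov.png',z)
E
```

```text
(no output)
```

View pics/scene_ov.png

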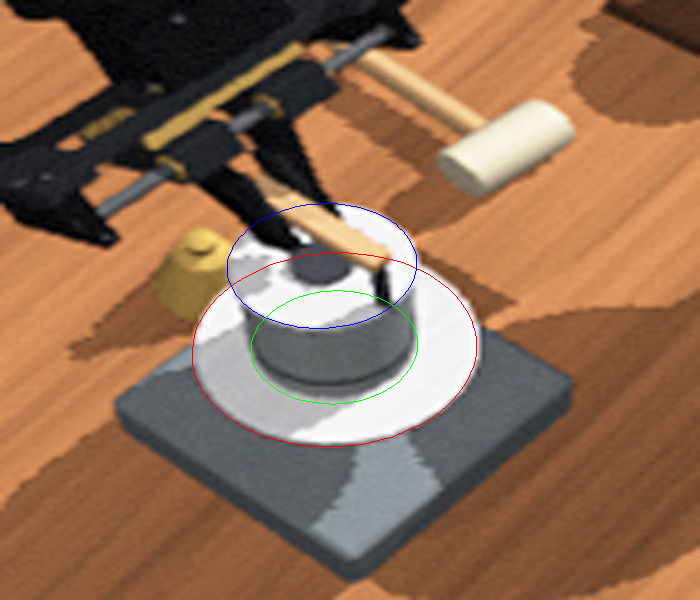

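View pics/top_ov.png

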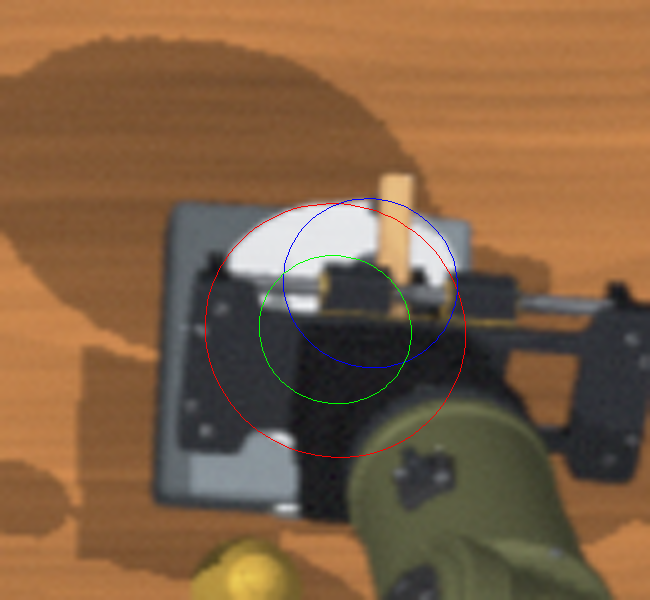

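Lid overlay matches the image, so it's centred within about 3 mm. Opening.

```bash
python3 -m handwheel '[[0.018,0,0,0,0],[0.024,0,0,0,0],[0.03,0,0,0,0],[0.04,0,0,0,0],[0.04,0,0,0,0],[0.04,0,0,0,0],[0.04,0,0,0,0]]' ;  python3 -c "
from h import *
o,p,R=st();print(o['force'],o['wrist_torque'],o['qpos']);print(R.T@[.03,0,.06])
cv2.imwrite('pics/s11.png',cv2.resize(read_camera('scene')[240:400,220:360],None,fx=5,fy=3.75,interpolation=cv2.INTER_CUBIC))
cv2.imwrite('pics/w11.png',read_camera('wrist'))
"
```

```text
time_s: 19.9
tool_pos: [0.5616, -0.2172, 0.2306]
tool_rot: [179.4, -34.8, -4.7]
force: [1.2, 0.3, -0.5]
grip_width: 0.0393
[ 1.2431  0.3475 -0.5406] [0.1295 0.7243 0.0101] [-15.2922 -14.4171  35.8828 121.0388  -1.5683  37.1222 -71.6793]
[ 0.0588 -0.0021 -0.0323]
```

View pics/s11.png

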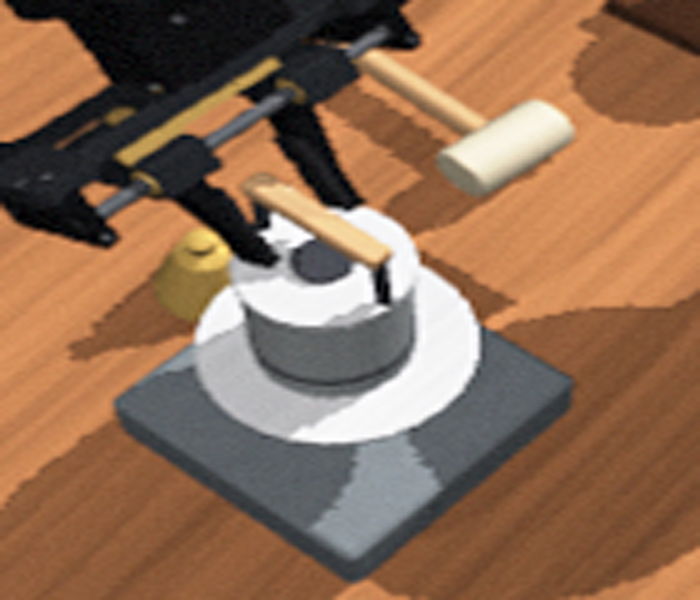

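View pics/w11.png

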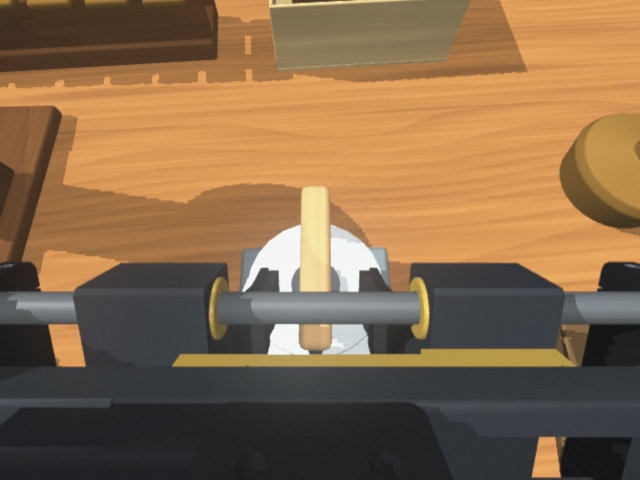

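The canister stands free: the bar is at columns 301–330 in the wrist view, with the fingers clear at 277 and 372. Retreating upward.

```bash
python3 -m handwheel '[[0.04,0.007,0,-0.0045,0],[0.04,0.015,-0.0005,-0.009,0],[0.04,0.03,-0.001,-0.0165,0],[0.04,0.045,-0.0015,-0.0247,0],[0.04,0.059,-0.002,-0.0325,0],[0.04,0.059,-0.002,-0.0325,0]]' ;  python3 -c "
from h import *
o,p,R=st();print(o['force'],o['qpos'],p);print(R.T@[.03,0,.06])
cv2.imwrite('pics/s12.png',cv2.resize(read_camera('scene')[240:400,220:360],None,fx=5,fy=3.75,interpolation=cv2.INTER_CUBIC))
"
```

```text
time_s: 20.6
tool_pos: [0.594, -0.2175, 0.2947]
tool_rot: [179.3, -35.1, -4.6]
force: [0.5, 0.1, 1.0]
grip_width: 0.0402
[0.5087 0.0549 1.0081] [-15.9001 -12.6509  34.6353 112.7343  -1.6201  43.5662 -73.7401] [ 0.594  -0.2175  0.2947]
[ 0.059  -0.0021 -0.0319]
```

View pics/s12.png

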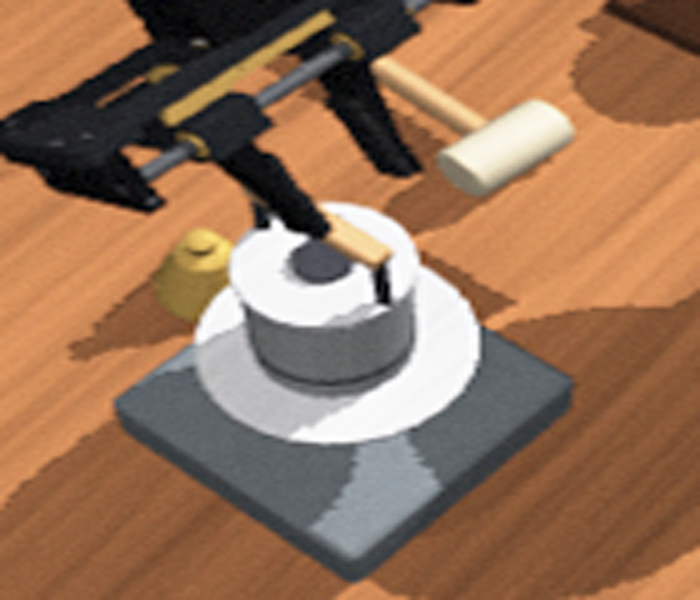

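```bash
python3 -m handwheel '[[0.04,0.02,0,-0.02,0],[0.04,0.05,0,-0.05,0],[0.04,0.08,0,-0.075,0],[0.04,0.11,0.0,-0.1,0],[0.04,0.11,0.0,-0.1,0],[0.04,0.11,0.0,-0.1,0],[0.04,0.11,0.0,-0.1,0],[0.04,0.11,0.0,-0.1,0]]' ;  python3 - <<'E'
from h import *
o,p,R=st();print(o['force'],p,o['joint_velocities'])
s=read_camera('scene');t=read_camera('top')
cv2.imwrite('pics/s13.png',s)
cv2.imwrite('pics/t13.png',t)
E
```

```text
time_s: 21.45
tool_pos: [0.6241, -0.2189, 0.4335]
tool_rot: [179.5, -34.6, -4.8]
force: [0.0, 0.8, -0.8]
grip_width: 0.0398
[ 0.0292  0.7526 -0.759 ] [ 0.6241 -0.2189  0.4335] [-0.0041 -0.04   -0.0637 -0.4454  0.0045  0.0388  0.0008]
```

View pics/s13.png

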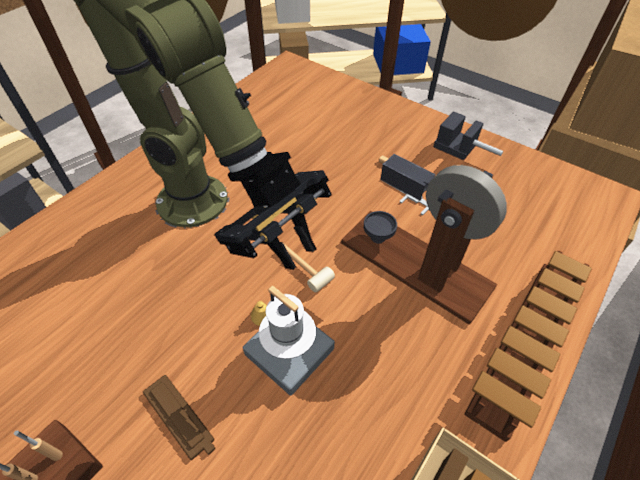

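View pics/t13.png

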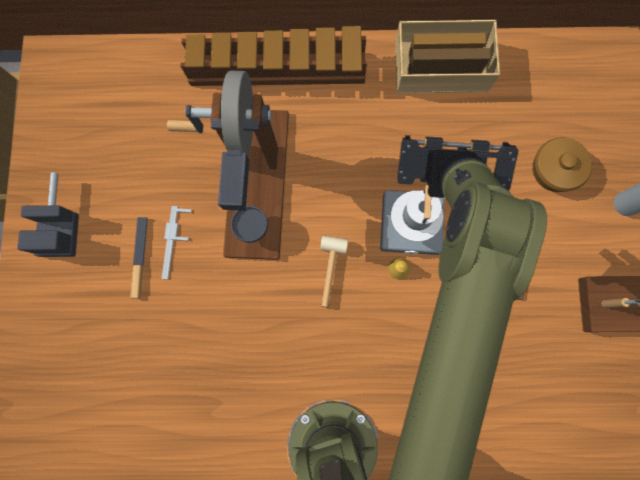

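The canister stands upright at (286,325) in the scene view, in the middle of the pan. The arm is clear, and the mallet, bell, caliper, file and casting are where they started. Handing in.

```bash
python3 -c "
from cell import *
print(sign_off())"
```

```text
the job is handed in; nothing more can be done
None
```

The canister is standing free and upright on the scale pan, about 3 mm from centre by my image overlays. I handed it in at about 21.6 s of the 51 s allowed.

- **Grasp:** The moves have no tilt command. I got a lean of about 35° by repeatedly pushing the arm against its upper reach limit. I then gripped the near half of the bar at 60 N, lifted about 21 mm, and slid out sideways from under the chute. A reach limit on the way to the stand rolled the gripper by 2°. A small twist brought that down to about 0.5°.
- **Placing:** Wrist force read about 8 N while carrying. On the pan I lowered 1 to 3 mm at a time until it fell to about zero, with the pan some 8 mm down by the spring rate. It overshot to about +1 N at the lowest point, so I raised about 0.7 mm, eased the grip to 3 N and then opened.
- **Last checks:** The wrist force after release was within its noise. The scene and top pictures show the canister upright on the pan, the gripper well clear, and the other objects where they were.
- **What disagreed:** The canister appeared to sag slightly in the grip while carried, by no more than about 3°. The base outline in the scene view was a few millimetres off my prediction, while the lid outline matched. I put that down to the uncertain pan height and did not correct it.

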